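Open the pan oiler's filler for refilling

ROBOT

A 7-joint arm with a two-finger parallel gripper is mounted at the origin on the work surface. World frame = base frame: x ahead of the robot, y to its left, z up, the work surface at z = 0. Lengths are in mm, angles in degrees, forces in N, time in s.
With the tool pointing down it reaches from about 425 to 950 mm from the base axis. Payload 16.7 kg.
Tool frame: the origin (TCP) lies between the finger pads; the fingertips stand 8 mm ahead of it and the grasp point (between the pads) lies 11 mm behind it (env.nose_length is the z of the fingertips in the tool frame, in mm); z points along the fingers, x is the direction in which the jaws open and shut, and the axes are right-handed (so a half turn about z gives the same grasp; the last joint's range is limited). The gripper opens to 94 mm and grips with 3 to 60 N. Pads are 16 mm wide; open, the fingers measure 119 mm over their backs; the gripper's body (75 mm by 177 mm) begins 78 mm behind the grasp point.
Start: joints at [-78.581, 24.414, 4.234, 92.017, -1.954, 63.644, -3.845], TCP at [230.696, 634.312, 174.867] pointing down, gripper open.
Joint ranges: [-163.25, 163.25], [-28.42, 122.38], [-70.27, 78.77], [12.13, 141.07], [-58.53, 238.53], [9.26, 117.41], [-156.51, 156.51]. Speed limits (degrees/s): [108.29, 108.29, 136.94, 136.94, 172.46, 172.46, 172.46].

INTERFACE

Orientations are given as a 3x3 rotation matrix whose columns are the frame's x, y, z axes.
In Python, from station import monitor, optics, env gives the robot as it stands.
- The arm moves only by the shell command python3 -m handwheel 'ROWS' [OPENING] [FORCE]. ROWS is JSON, a list of rows, each a list of 6 numbers: the shift along the tool's x, y, z in mm, then the turn, a rotation vector about the tool's x, y, z in degrees. In form: [[x, y, z, rx, ry, rz], ...]. A call has 1 to 12 rows; each row is the pose to reach, as a shift and turn from the pose commanded when the call began, along the tool's axes at that moment; what a row does not reach only later rows make up. A row lasts 1/10 s, in which the tool goes at most 50 mm and 8.59 degrees, less where a joint would pass 70% of its speed; a pose out of reach is approached as far as the arm can. A call with a gripper value outside its range is refused whole. OPENING is the finger opening in mm, from 0 to 94, set as the call begins (- or left out, the last holds). The fingers move at their own pace and stop on an object; FORCE is the grip in N (left out, the last holds). Time passes only in rows, so rows that repeat a pose let the fingers close. It gives the time, the measured TCP pose, the force and the opening at its end, in the units of the state.
- monitor.observe(): the state, without advancing time (a new reading comes with each control period).
- optics.capture(name): name is "scene" or "top"; returns a dict with "img" (384x512x3 uint8, red, green, blue), "z_map" (384x512 float32, mm along the optical axis (not along the pixel's ray), 0 where there is no reading), "vfov" (degrees; the focal length in pixels is half the picture's height over the tangent of half this angle, whatever the lens; pixels are square), "cx", "cy" (the principal point, pixels), "R" (3x3) and "t" (3): a world point X has camera coordinates R X + t. Camera axes: x right, y down, z forward; pixel columns grow to the right and rows downward; lengths in mm; the calibration is good to about 2 mm. A picture is of the moment at which its call begins.
- env.sign_off(): hands the job in, once; it reports no verdict.
Trained networks look in a picture, given as the dict that the camera call returned (one of the last four; its "shot" number tells which), for a name from the list of things; names that differ only in an ending like _2 or _b are one class to them, and where a whole thing is asked for, a point or a joint stands for the part that bears it (a point fixed in the world has none). Each returns a list of dicts, best first, with "p" (0 to 1); they miss things now and then, are a little off and sometimes report something else, mostly with a low value. They report only what shows in the picture. A call takes as long as a camera call.
- optics.spot_in(picture, name): "location" ([x, y, z] in mm, in the coordinates of the camera as it stood for that picture, good to about 4 mm: the middle of the surface that is visible of it).
- optics.outline_of(picture, name): "mask" (384x512 bool, what is visible of it).
The state is a dict: "time": time; "q": joint angles; "joint_vel": joint speeds; "effort": joint torques, N m; "eef_pos": TCP position; "tool_rot": TCP orientation; "force": force on the tool from outside, world axes, zero at the start; "moment": the same for the moment, N m; "finger_gap": finger opening in mm.
Only numpy, scipy, OpenCV 4.12 (cv2) and the standard library are available. Lean on these libraries where they do the work, as an engineer would, in place of code of your own. Each camera call takes 0.05 s, during which the arm holds its last target. There are 200 camera calls.

TASK

The pan oiler on the bench needs a refill: first flip up the steel tab that guards its filler until it stands past upright, then unscrew the cap beneath it anticlockwise, feeling for where it comes free so that its lugs are not strained, and lift it off. Set the cap down gently, wing upwards, flat in the small sheet pan beside the oiler, without dropping it, leave the tab open and let go. Do not disturb the other things on the bench.

Things in the scene. Friction and masses are not known exactly. Their poses are not given: they have to be found in the camera images.
- tank: The pan oiler: a fixed aluminium tank 190 x 150 mm (its x by y), 80 mm tall, carrying the filler neck, the cap and the tab. Origin at the centre of its underside, z up; its x points away from the robot, towards the tab's hinge (yaw within 0.3 rad).
- tab (a joint): Hinge angle of the guard tab over the filler cap: 0 = lying level over the cap, 1.57 = upright, 2.2 = its stop, leaning away from the robot. The hinge is stiff (0.3 N m of friction, plus weight: 2 to 4 N at the free end) and the tab stays where it is left.
- tab_grip (a point): Middle of the round bar at the tab's free end, nearest the robot: 12 mm thick, 34 mm long along the hinge direction; its two ends can be pinched from above and it turns in the pinch. 150 mm from the hinge, 150.5 mm above the table when down, 70 mm free below it. The rest of the tab is a strip 32 mm wide, 5 mm thick, 5 mm clear of the cap.
- tab_hinge (a point): Middle of the tab's hinge line, which runs along the tank's y; 76 mm from the neck's axis along the tank's x, 150.5 mm above the table.
- neck_mouth (a point): Middle of the filler neck's mouth, under the cap, on the tank's z axis, 102 mm above the table. Two lugs on the neck hold the cap down; how they are turned is hidden and differs at every start. A sprung seal ring in the neck pushes the cap up with 6 N.
- cap: Grey filler cap, 70 to 120 g, loose but locked on the neck: a skirt 60 mm across, 24 mm tall, with a straight wing on top, 52 mm long (cap's x), 10 mm thick (cap's y), 26 mm tall. Origin at the centre of its underside, 92 mm above the table on the neck; z up. At the start the wing is within 0.1 rad of the tank's y. 1.5 mm of play around the neck.
- cap_wing (a point): Middle of the cap's wing, 37 mm above the cap's underside (the wing spans 24 to 50 mm above it). Axes as the cap's. Turned anticlockwise seen from above, the cap comes free somewhere 35 to 85 degrees from its start, found only by feel: the seal then pushes it up 4 mm or, if it is held, lifts on the gripper with 4 to 6 N.
- cap_lug (a point): One of the cap's two hidden inner lugs (23 mm either side of its axis along its x, at the skirt's foot). About 8 to 12 degrees past coming free they meet a hard stop. Once free, lift straight up, 16 mm or more, to clear. The lugs break if loaded with over 30 N in all: pulling too soon, turning on against the stop, pushing the cap sideways or down.
- pan: A small fixed sheet pan 260 x 200 mm (its x by y), rim 18 mm tall, walls and floor 4 mm thick. Origin at the centre of its underside. A pastry cutter stands in its corner near x = 90, y = 60 mm; the rest is empty.
- cutter: Bystander, leave alone: round pastry cutter, a thin steel ring 52 mm across and 35 mm tall, standing in one far corner of the pan; origin at the centre of its underside.
- brush: Bystander, leave alone: pastry brush with a wooden handle, 190 mm long, lying along x between the oiler and the pan; origin under its middle.
- bowl: Bystander, leave alone: steel bowl 120 mm across, 55 mm tall; origin at the centre of its underside.
- jar: Bystander, leave alone: white jar 70 mm across, 110 mm tall; origin at the centre of its underside.
- can: Bystander, leave alone: steel can 76 mm across, 120 mm tall; origin at the centre of its underside.
- spatula: Bystander, leave alone: spatula 250 mm long lying flat; origin under its middle.
- scraper: Bystander, leave alone: steel dough scraper 140 mm wide with a wooden grip, lying flat; origin under its middle.

How it is judged:
By the outcome, as a careful person would: the job done as asked, in the order asked, and still so for the second after the job is handed in, with the robot touching nothing.
It also fails if it takes over 72 s, if anything falls off the work surface, if the arm or the gripper's body presses on something with over 40 N, if the wrist force passes 120 N, or if a joint passes its speed limit or range.

## Working session

There is one attempt and no reset: what is moved stays moved. The work goes in short steps, Python scripts to look and compute and a shell command to move; the robot and the scene stay as the last step left them, time stands still between calls to the robot, and variables do not carry over. Pictures are saved under pics/ and viewed, about 8 in all and at most 12, crops included, and the job is handed in when it is done.

```bash
mkdir -p pics && ls && cat > h.py <<'E'
import numpy as np, cv2
from station import monitor, optics, env
np.set_printoptions(precision=1,suppress=True)
def world(pic,p): return np.array(pic["R"]).T@(np.array(p)-np.array(pic["t"]))
def cloud(pic):
    z=pic["z_map"]; h,w=z.shape; f=h/2/np.tan(np.radians(pic["vfov"])/2)
    u,v=np.meshgrid(np.arange(w),np.arange(h))
    P=np.stack([(u-pic["cx"])*z/f,(v-pic["cy"])*z/f,z],-1)
    return (P-np.array(pic["t"]))@np.array(pic["R"]), z>0
def save(pic,name,crop=None,s=1):
    im=pic["img"][:,:,::-1]
    if crop: im=im[crop[1]:crop[3],crop[0]:crop[2]]
    cv2.imwrite("pics/"+name,cv2.resize(im,None,fx=s,fy=s,interpolation=cv2.INTER_CUBIC))
def st():
    s=monitor.observe(); print("t",s["time"],"pos",np.array(s["eef_pos"]),"F",np.array(s["force"]),"M",np.array(s["moment"]),"gap",s["finger_gap"]); print(np.array(s["tool_rot"]).round(3).tolist()); print("q",np.array(s["q"])); return s
E
python3 - <<'E'
from h import *
st()
for c in ("scene","top"):
    p=optics.capture(c); save(p,c+"0.png",s=1.5)
    print(c,"cam",world(p,[0,0,0]))
    W,ok=cloud(p)
    for n in ("tank","tab","tab_grip","cap","cap_wing","pan","cutter","brush","bowl","jar","can","spatula","scraper"):
        r=optics.spot_in(p,n)[:1]; 
        o=optics.outline_of(p,n)[:1]
        s=""
        if o:
            m=o[0]["mask"]&ok
            if m.sum()>5: s=(round(o[0]["p"],2),int(m.sum()),np.median(W[m],0),W[m].min(0),W[m].max(0))
        print(n,[(round(a["p"],2),world(p,a["location"])) for a in r],s)
E
```

```text
pics
t 0.0 pos [230.6 633.9 174.2] F [ 0.2 -0.8 -0.8] M [-0. -0. -0.] gap 94.04728633034195
[[0.342, 0.94, -0.0], [0.94, -0.342, -0.001], [-0.001, 0.0, -1.0]]
q [-78.6  24.4   4.2  92.1  -2.   63.6  -3.8]
scene cam [1187.9  293.9  960.1]
tank [(0.85, array([ 558.2, -182.9,   81. ]))] (0.68, 247, array([619. , 265. ,  25.3]), array([577.4, 239.4,   2.3]), array([646.4, 288.6,  43.7]))
tab [(0.76, array([ 520.9, -203.7,  151.9]))] (0.74, 468, array([ 521.9, -201.8,  152.8]), array([ 429.2, -330.2,   -1. ]), array([ 599.2, -172.2,  160.6]))
tab_grip [(0.92, array([ 519.8, -196.1,  150.1]))] (0.98, 444, array([ 514.9, -201.8,  152.8]), array([ 292.1, -328.2,   -3.4]), array([ 599.1, -172.2,  160.6]))
cap [(0.62, array([ 526.5, -187.2,  115. ]))] (0.51, 219, array([ 525.9, -186.9,  115.3]), array([ 487.2, -216.4,   91.5]), array([ 546.9, -170.2,  151.1]))
cap_wing [(0.6, array([550.9, 446.4,   2.4]))] (0.67, 209, array([ 525.2, -185.9,  115.1]), array([ 485.5, -216.4,   91.5]), array([ 546.9, -170.2,  144.5]))
pan [(0.73, array([ 520.1, -189.1,  115.8]))] (0.66, 4560, array([540.8, 192.4,
[... 2167 characters left out ...]
382. , -26.6,   0.3]), array([567.3,  14.9,  30. ]))
bowl [(0.7, array([763.1,  -5.8,  26.3]))] (0.76, 1070, array([766.8,  -6.5,  22.9]), array([698.1, -68.5,  -7.9]), array([831.9,  55.9,  64.4]))
jar [(0.82, array([ 742. , -175.8,  109.9]))] 
can [(0.73, array([739.4, 175.7, 119.3]))] (0.96, 646, array([738.5, 178.6, 116.8]), array([711.8, 146.5,  -3.4]), array([811.2, 235.3, 128.5]))
spatula [(0.72, array([537.5, 449.6,   6.7]))] (0.55, 844, array([539.1, 447.1,   5.3]), array([358. , 416.5,  -8.7]), array([611.4, 485.8,  27.5]))
scraper [(0.6, array([ 519.8, -465.8,   10.2]))] (0.75, 1533, array([ 519.3, -467.2,    8. ]), array([ 462.7, -544. ,   -8.6]), array([ 578.3, -394.8,   28.5]))
```

View pics/scene0.png

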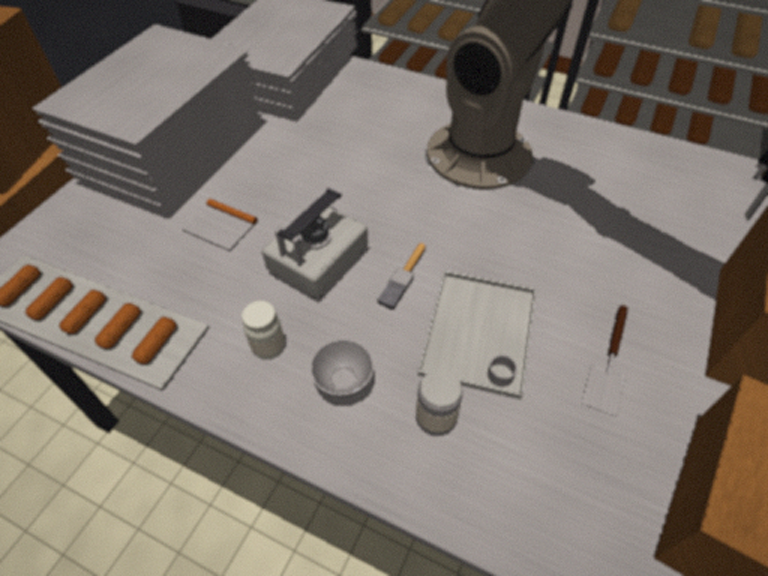

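```bash
python3 - <<'E'
from h import *
for c in ("top","scene"):
    p=optics.capture(c); W,ok=cloud(p)
    box=ok&(W[...,0]>390)&(W[...,0]<640)&(W[...,1]>-320)&(W[...,1]<-80)
    def rect(m,n):
        q=W[m][:,:2].astype(np.float32); r=cv2.minAreaRect(q); print(c,n,m.sum(),np.array(r[0]),np.array(r[1]),r[2],"med z",np.median(W[m][:,2]))
    k=lambda m:cv2.morphologyEx(m.astype(np.uint8),cv2.MORPH_OPEN,np.ones((3,3)))>0
    rect(k(box&(abs(W[...,2]-80)<5)),"tanktop")
    t=box&(W[...,2]>147); rect(t,"tab")
    q=W[t]; q=q[:,:2]; m=q.mean(0); u,s,v=np.linalg.svd(q-m); print("dir",v[0],np.degrees(np.arctan2(v[0,1],v[0,0])),"proj",((q-m)@v[0]).min(),((q-m)@v[0]).max(),m)
    near=t&(W[...,0]<m[0]-55); print("near end",W[near].mean(0),W[near].min(0),W[near].max(0))
    pan=ok&(W[...,0]>360)&(W[...,0]<720)&(W[...,1]>60)&(W[...,1]<330)&(abs(W[...,2]-18)<5); rect(k(pan),"rim")
E
```

```text
top tanktop 1323 [ 515.  -199.8] [146.9 187.9] 81.3881607055664 med z 80.09106642768171
top tab 659 [ 516.  -200.8] [ 53.6 163.3] 81.04989624023438 med z 153.6326663849512
dir [-1.   0.2] 171.0596252347884 proj -78.78622115061154 84.53381291180216 [ 518.8 -201. ]
near end [ 449.1 -190.6  154.2] [ 433.8 -208.7  147.9] [ 463.5 -172.3  164.4]
top rim 0 [0. 0.] [0. 0.] 0.0 med z nan
scene tanktop 1107 [ 516.9 -198.6] [146.2 189.2] 79.93743896484375 med z 79.62132513408682
scene tab 470 [ 519.3 -206.3] [ 54.8 165.6] 85.479736328125 med z 153.11149702318102
dir [ 1.  -0.1] -8.472722442895673 proj -91.6652108826702 73.86516403776125 [ 527.3 -201.6]
near end [ 454.5 -191.2  153.2] [ 436.8 -210.   147. ] [ 470.8 -173.4  158.6]
scene rim 0 [0. 0.] [0. 0.] 0.0 med z nan
  return _methods._mean(a, axis=axis, dtype=dtype,
  ret = ret.dtype.type(ret / rcount)
```

View pics/top0.png

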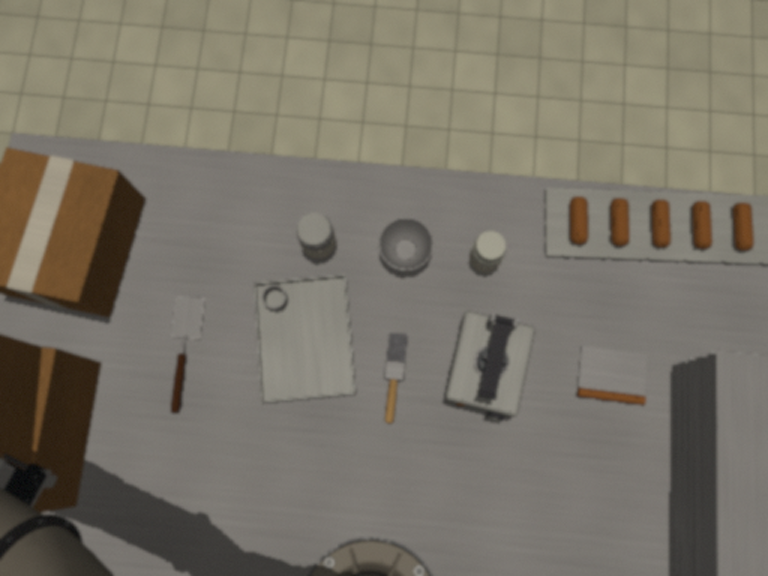

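The scene view shows the oiler at about (315,250), with the tab's bar end facing the robot at (330,198) and the hinge at (285,245). The pan is at (480,333) with the cutter in its far corner at (501,369), and the brush lies between the oiler and the pan. The top view agrees: oiler at (490,363), tab bar at (487,398), hinge at (503,322), pan at (305,340). From this the tank is at about (516,-199) with yaw about -9°, and the tab grip at about (443,-188).

```bash
cat >> h.py <<'E'
def to(x,y,z,az):
    """tool-frame row to reach world xyz with tool pointing down, tool x at azimuth az (deg)"""
    from scipy.spatial.transform import Rotation as Ro
    s=monitor.observe(); R=np.array(s["tool_rot"]); a=np.radians(az)
    T=np.array([[np.cos(a),np.sin(a),0],[np.sin(a),-np.cos(a),0],[0,0,-1]])
    d=R.T@(np.array([x,y,z])-np.array(s["eef_pos"])); r=Ro.from_matrix(R.T@T).as_rotvec(degrees=True)
    print("row",np.round(np.r_[d,r],1).tolist(),"az now",np.degrees(np.arctan2(R[1,0],R[0,0])).round(2))
E
python3 -m handwheel '[[-20,24,-20,0,0,0],[-50,60,-50,0,0,-3],[-80,95,-85,0,0,-6],[-110,130,-85,0,0,-11],[-140,166,-85,0,0,-11],[-170,202,-85,0,0,-11],[-200,237,-85,0,0,-11],[-230,273,-85,0,0,-11],[-260,308,-85,0,0,-11],[-290,344,-85,0,0,-11],[-310,368,-85,0,0,-11],[-323,383,-85,0,0,-11]]' 60
python3 - <<'E'
from h import *
st(); to(443,-188,215,81)
E
```

```text
time: 4.0
eef_pos: [481.4, 197.2, 260.2]
tool_rot: [[0.159, 0.987, 0.001], [0.987, -0.159, 0.0], [0.0, 0.001, -1.0]]
force: [-0.5, 1.1, -0.6]
finger_gap: 60.3
t 4.0 pos [481.4 197.2 260.2] F [-0.5  1.1 -0.6] M [ 0.1 -0.  -0. ] gap 60.29199941229994
[[0.159, 0.987, 0.001], [0.987, -0.159, 0.0], [0.0, 0.001, -1.0]]
q [-47.1   5.4  19.3 106.4  -1.9  68.5  53.6]
row [-386.4, 23.3, 45.1, 0.0, -0.0, -0.2] az now 80.85
```

```bash
python3 -m handwheel '[[-20,1,0,0,0,0],[-55,3,0,0,0,0],[-95,6,0,0,0,0],[-135,8,0,0,0,0],[-175,11,0,0,0,0],[-215,13,0,0,0,0],[-255,15,10,0,0,0],[-295,18,20,0,0,0],[-330,20,30,0,0,0],[-360,22,40,0,0,0],[-378,23,45,0,0,0],[-386,23,45,0,0,0]]'
python3 - <<'E'
from h import *
st(); to(443,-188,215,81)
for c in ("scene","top"):
    p=optics.capture(c); save(p,c+"1.png",crop=(150,100,280,200) if c=="scene" else (280,190,390,300),s=5)
    W,ok=cloud(p)
    m=ok&(W[...,0]>400)&(W[...,0]<640)&(W[...,1]>-260)&(W[...,1]<-140)&(W[...,2]>147)&(W[...,2]<162)
    q=W[m]; print(c,m.sum(),q.min(0),q.max(0))
    for n in ("tab_grip",):
        print(n,[(round(a["p"],2),world(p,a["location"])) for a in optics.spot_in(p,n)[:2]])
E
```

```text
time: 5.2
eef_pos: [441.4, -186.1, 214.4]
tool_rot: [[0.158, 0.987, -0.001], [0.987, -0.158, 0.0], [0.0, -0.001, -1.0]]
force: [-0.2, 0.3, 0.4]
finger_gap: 59.9
t 5.2 pos [ 441.4 -186.1  214.4] F [-0.2  0.3  0.4] M [-0.  0. -0.] gap 59.86169402860182
[[0.158, 0.987, -0.001], [0.987, -0.158, 0.0], [0.0, -0.001, -1.0]]
q [-24.2   2.9  41.6 115.4  -2.2  62.5  99.3]
row [-1.6, 1.8, -0.6, -0.1, -0.0, -0.1] az now 80.92
scene 471 [ 438.8 -239.4  147. ] [ 602.1 -172.7  159.1]
tab_grip [(0.75, array([ 522.8, -196.3,  150. ]))]
top 37 [ 569.7 -206.   147.8] [ 600.2 -185.6  161.2]
tab_grip []
```

View pics/scene1.png

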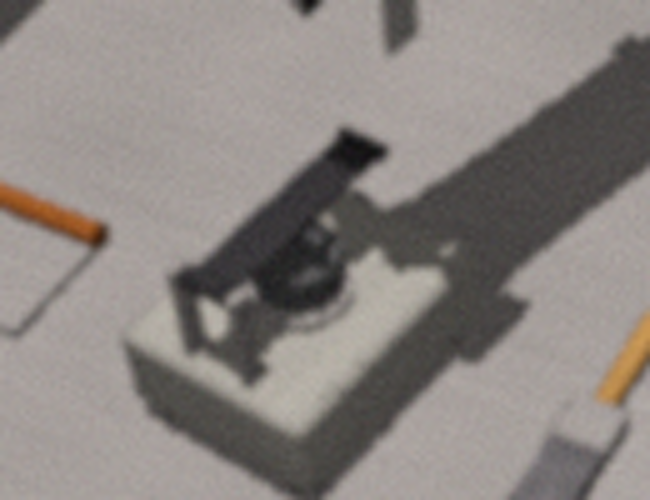

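The crop shows the bar at about (360,150), with the two fingertips straddling it from above at (308,5) and (400,20). Next I go down and pinch.

```bash
python3 -m handwheel '[[-1,1,20,0,0,0],[-2,2,45,0,0,0],[-2,2,65,0,0,0],[-2,2,75,0,0,0],[-2,2,75,0,0,0]]' && python3 -m handwheel '[[0,0,0,0,0,0],[0,0,0,0,0,0],[0,0,0,0,0,0],[0,0,0,0,0,0],[0,0,0,0,0,0],[0,0,0,0,0,0],[0,0,0,0,0,0],[0,0,0,0,0,0]]' 20 10
python3 - <<'E'
from h import *
st()
E
```

```text
time: 5.9
eef_pos: [443.9, -186.4, 139.2]
tool_rot: [[0.155, 0.988, -0.002], [0.988, -0.155, 0.0], [-0.0, -0.002, -1.0]]
force: [0.6, -0.8, 0.7]
finger_gap: 59.9
time: 6.7
eef_pos: [444.3, -187.3, 139.9]
tool_rot: [[0.156, 0.988, -0.0], [0.988, -0.156, -0.0], [-0.0, -0.0, -1.0]]
force: [-0.7, -0.2, -1.3]
finger_gap: 20.4
t 6.7 pos [ 444.3 -187.3  139.9] F [-0.7 -0.2 -1.3] M [0. 0. 0.] gap 20.41102762524081
[[0.156, 0.988, -0.0], [0.988, -0.156, -0.0], [-0.0, -0.0, -1.0]]
q [-21.7   9.8  41.5 120.1  -8.2  52.8 105.4]
```

```bash
python3 - <<'E'
from h import *
p=optics.capture("scene"); save(p,"scene2.png",crop=(150,90,280,190),s=5)
W,ok=cloud(p)
print(W[131,220],W[124,220],W[130,222],W[128,218],W[132,226],W[134,224])
E
```

```text
[ 457.  -188.4  153.4] [ 284.4 -298.8    0.4] [ 448.6 -186.   151.5] [ 449.4 -199.7  155.4] [ 447.  -172.8  146.9] [ 327.2 -257.9    1.5]
```

View pics/scene2.png

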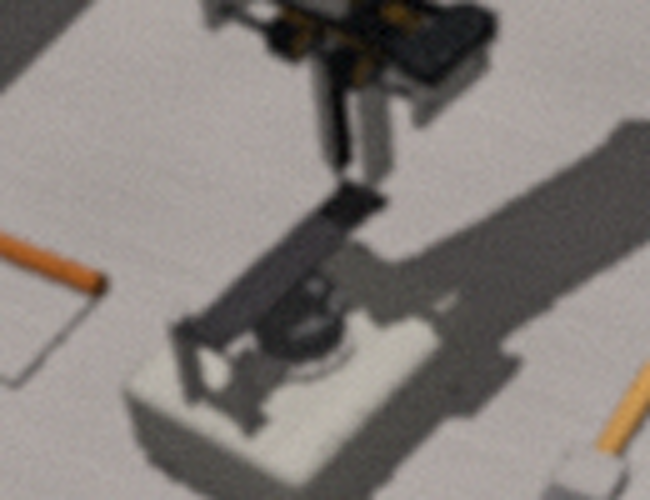

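```bash
python3 - <<'E'
from h import *
p=optics.capture("scene"); W,ok=cloud(p)
for v in range(108,140,2): print(v,[tuple(W[v,u].round().astype(int).tolist()) for u in range(214,230,2)])
E
```

```text
108 [(455, -202, 239), (447, -200, 234), (439, -198, 229), (482, -163, 273), (458, -172, 252), (455, -167, 251), (446, -165, 245), (483, -136, 283)]
110 [(453, -204, 230), (452, -198, 231), (441, -198, 222), (210, -340, -2), (458, -173, 244), (456, -167, 245), (444, -167, 236), (198, -311, -1)]
112 [(453, -205, 221), (450, -200, 221), (443, -197, 216), (222, -334, -1), (456, -175, 234), (458, -166, 239), (445, -167, 229), (209, -305, -1)]
114 [(454, -205, 214), (452, -199, 215), (443, -198, 208), (232, -328, -1), (457, -175, 227), (459, -166, 232), (448, -166, 223), (217, -300, -3)]
116 [(450, -209, 202), (451, -201, 205), (443, -199, 200), (245, -321, 1), (457, -175, 220), (461, -166, 226), (445, -168, 213), (229, -294, -2)]
118 [(452, -209, 195), (452, -201, 198), (446, -198, 195), (257, -314, 3), (458, -176, 212), (456, -170, 213), (448, -168, 207), (439, -166, 201)]
120 [(451, -210, 186), (454, -201, 192), (447, -198, 187), (438, -197, 180), (457, -177, 203), (457, -170, 206), (450, -167, 202), (441, -165, 195)]
122 [(281, -328, -3), (454, -202, 183), (447, -199, 178), (438, -197
[... 532 characters left out ...]
(457, -203, 152), (457, -195, 155), (452, -191, 152), (449, -186, 152), (446, -180, 151), (443, -175, 151), (300, -256, 0)]
132 [(470, -203, 155), (468, -197, 155), (463, -193, 152), (462, -186, 154), (456, -182, 151), (454, -176, 152), (444, -174, 144), (308, -251, -2)]
134 [(476, -199, 153), (472, -195, 151), (470, -188, 152), (469, -182, 153), (465, -177, 152), (328, -258, 2), (323, -252, 1), (320, -245, 1)]
136 [(486, -193, 155), (485, -187, 157), (479, -183, 153), (474, -179, 150), (336, -262, -2), (333, -255, -3), (335, -245, 3), (327, -242, -2)]
138 [(495, -188, 156), (489, -185, 153), (484, -181, 150), (403, -227, 60), (347, -256, -1), (344, -249, 0), (342, -241, 1), (336, -237, -3)]
```

```bash
python3 - <<'E'
from h import *
print([a for a in dir(env) if a[0]!='_'], env.nose_length)
p=optics.capture("scene")
f=192/np.tan(np.radians(p["vfov"])/2)
def pr(X):
    c=p["R"]@np.array(X)+p["t"]; return (f*c[0]/c[2]+p["cx"],f*c[1]/c[2]+p["cy"])
s=st(); R=np.array(s["tool_rot"]);t=np.array(s["eef_pos"])
for n,X in dict(tcp=t,tipL=t+R@[17,0,8],tipR=t+R@[-17,0,8],top=t+R@[17,0,-60],bar=[443,-188,150.5],barL=[445.7,-171,150.5],barR=[440,-205,150.5]).items(): print(n,np.round(X),np.round(pr(X),1), "crop",np.round((np.array(pr(X))-[150,90])*5))
E
```

```text
['PlanningError', 'nose_length', 'sign_off'] 8.0
t 6.85 pos [ 444.3 -187.3  139.9] F [-0.8  0.6 -0.1] M [ 0.  0. -0.] gap 19.80567609175365
[[0.156, 0.988, -0.0], [0.988, -0.156, -0.0], [-0.0, -0.0, -1.0]]
q [-21.7   9.8  41.5 120.1  -8.2  52.8 105.4]
tcp [ 444. -187.  140.] [222.6 131.8] crop [363. 209.]
tipL [ 447. -171.  132.] [227.  135.7] crop [385. 228.]
tipR [ 442. -204.  132.] [218.6 131.5] crop [343. 208.]
top [ 447. -171.  200.] [225.5 119.4] crop [377. 147.]
bar [ 443. -188.  150.] [222.3 129. ] crop [362. 195.]
barL [ 446. -171.  150.] [226.6 131.1] crop [383. 205.]
barR [ 440. -205.  150.] [218.1 126.8] crop [341. 184.]
```

Findings: the fingers closed to 20 mm without meeting the 34 mm bar. In the crop the visible fingertips end near (380,183), at z≈170, above the bar at (360,200), although the reported TCP puts them at 132. Reported and seen fingertip heights disagree by about 40 mm. There is 70 mm free below the bar, so going 35 mm lower with the fingers open is safe either way. I'll test that.

```bash
python3 -m handwheel '[[0,0,0,0,0,0],[0,0,0,0,0,0],[0,0,0,0,0,0],[0,0,0,0,0,0],[0,0,0,0,0,0],[0,0,9,0,0,0],[0,0,18,0,0,0],[0,0,27,0,0,0],[0,0,35,0,0,0],[0,0,35,0,0,0]]' 60
python3 - <<'E'
from h import *
p=optics.capture("scene"); save(p,"scene3.png",crop=(180,90,260,150),s=9)
st(); W,ok=cloud(p)
for u in (208,210,212,214,216,218,222,224,226,228,230,232,234): 
    c=[(v,)+tuple(W[v,u].round().astype(int).tolist()) for v in range(105,140) if 425<W[v,u,0]<475 and W[v,u,2]>90]
    print(u,c[-1:] )
E
```

```text
time: 7.85
eef_pos: [443.5, -187.2, 103.6]
tool_rot: [[0.156, 0.988, -0.002], [0.988, -0.156, -0.0], [-0.0, -0.002, -1.0]]
force: [0.9, -0.3, 0.5]
finger_gap: 60.4
t 7.9 pos [ 443.8 -187.4  104.2] F [ 0.5 -0.2  0.3] M [ 0. -0.  0.] gap 60.138356731240606
[[0.157, 0.988, -0.002], [0.988, -0.157, -0.0], [-0.0, -0.001, -1.0]]
q [-19.8  13.4  40.4 122.1 -11.5  48.3 108.6]
208 [(113, 446, -232, 202)]
210 [(126, 447, -231, 150)]
212 [(132, 472, -209, 153)]
214 [(133, 472, -202, 152)]
216 [(134, 474, -194, 153)]
218 [(134, 471, -188, 153)]
222 [(134, 461, -179, 148)]
224 [(132, 453, -176, 151)]
226 [(132, 444, -175, 143)]
228 [(135, 457, -160, 148)]
230 [(138, 458, -153, 138)]
232 [(136, 453, -148, 144)]
234 [(134, 444, -146, 147)]
```

View pics/scene3.png

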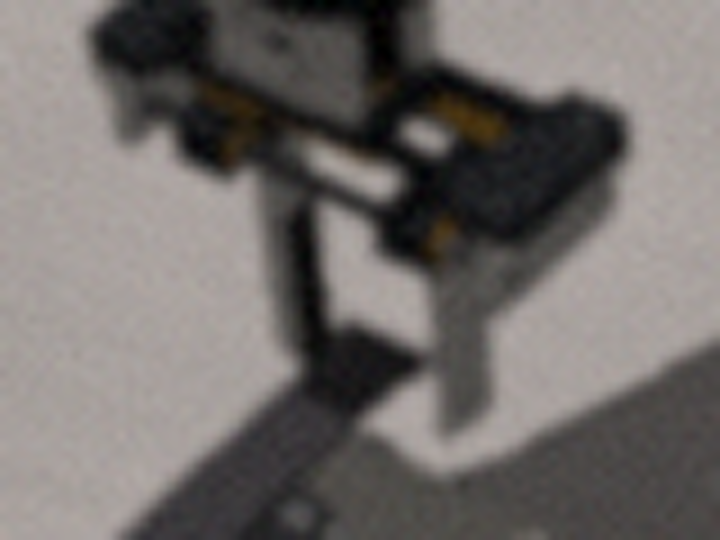

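The crop now shows the fingers straddling the bar (bar at (365,365)), with the right fingertip at (450,430), z≈138 at a reported TCP z of 104. So the fingertips really sit about 42 mm higher than the reported pose implies. I'll use that offset, lower 6 mm more, and pinch.

```bash
python3 -m handwheel '[[0,0,4,0,0,0],[0,0,7,0,0,0],[0,0,7,0,0,0],[0,0,7,0,0,0],[0,0,7,0,0,0],[0,0,7,0,0,0],[0,0,7,0,0,0],[0,0,7,0,0,0]]' 25 12
python3 - <<'E'
from h import *
st()
E
```

```text
time: 8.7
eef_pos: [443.9, -189.6, 98.1]
tool_rot: [[0.158, 0.987, 0.0], [0.987, -0.158, -0.003], [-0.002, 0.001, -1.0]]
force: [-2.0, -14.7, -2.8]
finger_gap: 33.5
t 8.7 pos [ 443.9 -189.6   98.1] F [ -2.  -14.7  -2.8] M [-3.2  0.6  0.1] gap 33.50167101974285
[[0.158, 0.987, 0.0], [0.987, -0.158, -0.003], [-0.002, 0.001, -1.0]]
q [-19.4  14.   40.3 122.4 -12.1  47.4 109.2]
```

```bash
python3 -m handwheel '[[-2.5,0,0,0,0,0],[-2.5,0.2,-7.5,0,0,0],[-2.5,1.1,-18,0,0,0],[-2.5,3,-29.8,0,0,0],[-2.5,6.7,-44.3,0,0,0],[-2.5,11.8,-58.4,0,0,0],[-2.5,18.4,-71.9,0,0,0],[-2.5,26.2,-84.7,0,0,0],[-2.5,35.3,-96.6,0,0,0],[-2.5,45.5,-107.6,0,0,0],[-2.5,56.8,-117.5,0,0,0],[-2.5,56.8,-117.5,0,0,0]]' 25 20
python3 - <<'E'
from h import *
st()
E
```

```text
time: 9.9
eef_pos: [501.1, -198.7, 217.4]
tool_rot: [[0.156, 0.988, 0.001], [0.988, -0.156, -0.0], [-0.0, 0.001, -1.0]]
force: [-7.2, 3.5, 10.6]
finger_gap: 33.8
t 9.9 pos [ 501.1 -198.7  217.4] F [-7.2  3.5 10.6] M [0.9 1.5 0. ] gap 33.8188156168352
[[0.156, 0.988, 0.001], [0.988, -0.156, -0.0], [-0.0, 0.001, -1.0]]
q [-21.6  10.9  42.2 108.5  -8.2  63.5 104.7]
```

```bash
python3 -m handwheel '[[0,5,-7,0,0,0],[0,11.1,-10.4,0,0,0],[0,24.3,-18,0,0,0],[0,38.2,-24.2,0,0,0],[0,52.6,-29,0,0,0],[0,67.4,-32.3,0,0,0],[0,82.5,-34.1,0,0,0],[0,97.7,-34.4,0,0,0],[0,112.8,-33.3,0,0,0],[0,127.8,-30.5,0,0,0],[0,127.8,-30.5,0,0,0]]'
python3 - <<'E'
from h import *
st()
E
```

```text
time: 11.0
eef_pos: [628.0, -218.4, 246.3]
tool_rot: [[0.155, 0.988, 0.001], [0.988, -0.155, -0.001], [-0.001, 0.001, -1.0]]
force: [2.8, 2.7, 3.3]
finger_gap: 33.6
t 11.0 pos [ 628.  -218.4  246.3] F [2.8 2.7 3.3] M [ 0.7 -0.7 -0. ] gap 33.61894336697061
[[0.155, 0.988, 0.001], [0.988, -0.155, -0.001], [-0.001, 0.001, -1.0]]
q [-15.2  24.3  40.4  90.3 -16.3  71.4 108.9]
```

```bash
python3 -m handwheel '[[0,7,1.8,0,0,0],[0,14.4,4.1,0,0,0],[0,28.3,9.7,0,0,0],[0,36,13.5,0,0,0],[0,43,17.5,0,0,0],[0,43,17.5,0,0,0]]' && python3 -m handwheel '[[0,0,0,0,0,0],[0,0,0,0,0,0],[0,0,0,0,0,0],[0,0,0,0,0,0],[0,0,-20,0,0,0],[0,0,-45,0,0,0],[0,0,-75,0,0,0],[0,-30,-80,0,0,0],[0,-70,-80,0,0,0],[0,-110,-80,0,0,0],[0,-140,-80,0,0,0],[0,-150,-80,0,0,0]]' 60
python3 - <<'E'
from h import *
st()
for c in ("scene","top"):
    p=optics.capture(c); save(p,c+"4.png",crop=(140,80,290,200) if c=="scene" else (280,190,390,300),s=5)
    W,ok=cloud(p)
    for n in ("cap","cap_wing","tab_grip"):
        o=optics.outline_of(p,n)[:1]
        if o: m=o[0]["mask"]&ok; print(c,n,o[0]["p"],m.sum(),np.median(W[m],0))
        print(c,n,[(round(a["p"],2),world(p,a["location"])) for a in optics.spot_in(p,n)[:1]])
E
```

```text
time: 11.6
eef_pos: [670.6, -225.1, 228.3]
tool_rot: [[0.155, 0.988, 0.002], [0.988, -0.155, -0.001], [-0.0, 0.002, -1.0]]
force: [5.4, 3.4, 3.5]
finger_gap: 33.4
time: 12.8
eef_pos: [518.1, -202.0, 308.8]
tool_rot: [[0.157, 0.988, 0.001], [0.988, -0.157, 0.002], [0.002, 0.001, -1.0]]
force: [0.3, -0.2, 0.6]
finger_gap: 60.2
t 12.8 pos [ 518.1 -202.   308.8] F [ 0.3 -0.2  0.6] M [-0.  -0.1 -0. ] gap 60.20822588277798
[[0.157, 0.988, 0.001], [0.988, -0.157, 0.002], [0.002, 0.001, -1.0]]
q [-22.9   8.7  43.3  99.1  -6.3  74.6 102.6]
scene cap 0.59 291 [ 522.9 -192.9  116.4]
scene cap [(0.65, array([ 521.7, -194.5,  114.9]))]
scene cap_wing 0.71 319 [ 522.8 -195.2  116.4]
scene cap_wing [(0.61, array([ 520. , -194.8,  115.2]))]
scene tab_grip 0.7 141 [ 644.4 -210.9  241.5]
scene tab_grip [(0.55, array([ 567.2, -180.3,   78.3]))]
top cap [(0.31, array([ 504.5, -142.9,   79.2]))]
top cap_wing []
top tab_grip 0.46 4799 [534.1 191.8   4.8]
top tab_grip []
```

```bash
python3 -m handwheel '[[15,0,0,0,0,8],[30,0,0,0,0,16],[45,0,0,0,0,24],[60,0,0,0,0,32],[80,0,0,0,0,40],[100,0,0,0,0,48],[120,0,0,0,0,56],[140,0,0,0,0,64],[150,0,0,0,0,72],[150,0,0,0,0,80],[150,0,0,0,0,88],[150,0,0,0,0,90]]'
python3 - <<'E'
from h import *
st()
for c in ("scene","top"):
    p=optics.capture(c)
    np.savez("pics/"+c+"5.npz",W=cloud(p)[0],ok=cloud(p)[1],img=p["img"])
    W,ok=cloud(p)
    c0=(140,80,290,200) if c=="scene" else (290,190,370,290)
    save(p,c+"5.png",crop=c0,s=5)
    for n in ("cap","cap_wing","tab_grip"):
        o=optics.outline_of(p,n)[:1]
        if o: m=o[0]["mask"]&ok; print(c,n,o[0]["p"],m.sum(),np.median(W[m],0))
        print(c,n,[(round(a["p"],2),world(p,a["location"])) for a in optics.spot_in(p,n)[:1]])
    near=ok&(np.hypot(W[...,0]-518,W[...,1]+200)<45)
    for n,lo,hi in (("skirt",108,122),("wing",134,150)):
        m=near&(W[...,2]>lo)&(W[...,2]<hi); q=W[m]
        if len(q)>4: r=cv2.minAreaRect(q[:,:2].astype(np.float32)); print(c,n,len(q),q.mean(0),q.min(0),q.max(0),"rect",np.array(r[0]),np.array(r[1]),round(r[2],1))
    m=ok&(abs(W[...,2]-80)<5)&(W[...,0]>390)&(W[...,0]<640)&(W[...,1]>-320)&(W[...,1]<-80)
    m=cv2.morphologyEx(m.astype(np.uint8),cv2.MORPH_OPEN,np.ones((3,3)))>0
    r=cv2.minAreaRect(W[m][:,:2].astype(np.float32)); print("tank",np.array(r[0]),np.array(r[1]),r[2])
    m=ok&(W[...,2]>165)&(W[...,0]>560)&(W[...,0]<720)&(W[...,1]>-270)&(W[...,1]<-160); print("tab pts",m.sum(),W[m].min(0),W[m].max(0))
a=cv2.imread("pics/top5.png");b=cv2.imread("pics/scene5.png"); b=cv2.resize(b[100:500,100:600],None,fx=.8,fy=.8); a=a[:400]
h=max(a.shape[0],b.shape[0]); cv2.imwrite("pics/both5.png",np.hstack([cv2.copyMakeBorder(x,0,h-x.shape[0],0,0,0) for x in (a,b)]))
E
```

```text
time: 14.7
eef_pos: [544.0, -53.6, 308.4]
tool_rot: [[0.987, -0.161, -0.0], [-0.161, -0.987, -0.0], [-0.0, 0.0, -1.0]]
force: [0.1, 0.7, -0.1]
finger_gap: 59.6
t 14.7 pos [544.  -53.6 308.4] F [ 0.1  0.7 -0.1] M [-0.1  0.   0. ] gap 59.61370080078789
[[0.987, -0.161, -0.0], [-0.161, -0.987, -0.0], [-0.0, 0.0, -1.0]]
q [-43.4   7.8  48.  100.4  -6.   74.4  -3.4]
scene cap 0.88 333 [ 522.9 -195.2  116. ]
scene cap [(0.67, array([ 523.8, -193.6,  114.4]))]
scene cap_wing 0.84 322 [ 523.1 -194.2  116.2]
scene cap_wing [(0.52, array([ 520.6, -194.8,  115.6]))]
scene tab_grip 0.68 200 [ 618.1 -216.7  194.6]
scene tab_grip [(0.58, array([ 644.9, -207.2,  237.1]))]
scene skirt 167 [ 524.2 -197.2  115.5] [ 484.9 -232.3  108. ] [ 546.6 -168.6  121.8] rect [ 518.6 -198.9] [53.9 60.7] 48.2
scene wing 57 [ 517.6 -199.9  140.2] [ 507.1 -225.7  135. ] [ 524.6 -176.2  144.3] rect [ 516.6 -200.9] [49.6 10.8] 79.7
tank [ 516.5 -201.6] [148.6 188.4] 81.6972885131836
tab pts 119 [ 600.7 -243.2  166.1] [ 672.5 -199.2  288.3]
top cap 0.79 323 [ 511.1 -198.5  117.5]
top cap [(0.9, array([ 509.3, -201.7,  115.8]))]
top cap_wing 0.8 330 [ 510.4 -198.3  117.2]
top cap_wing [(0.74, array([ 512.6, -200.4,  118.2]))]
top tab_grip 0.85 436 [ 628.9 -218.   224. ]
top tab_grip [(0.67, array([ 626. , -220.1,  222.3]))]
top skirt 235 [ 512.9 -199.5  116.2] [ 484.2 -228.7  108.9] [ 544.6 -171.1  121.9] rect [ 514.3 -199.9] [59.6 56.9] 6.0
top wing 63 [ 513.9 -200.   142.5] [ 506.  -224.8  135.4] [ 521.5 -174.6  149.3] rect [ 514.3 -200.2] [50.9 10.2] 79.8
tank [ 511.6 -212.5] [123.3 185.5] 81.65934753417969
tab pts 429 [ 591.3 -240.8  165. ] [ 670.8 -198.   293.1]
```

View pics/both5.png

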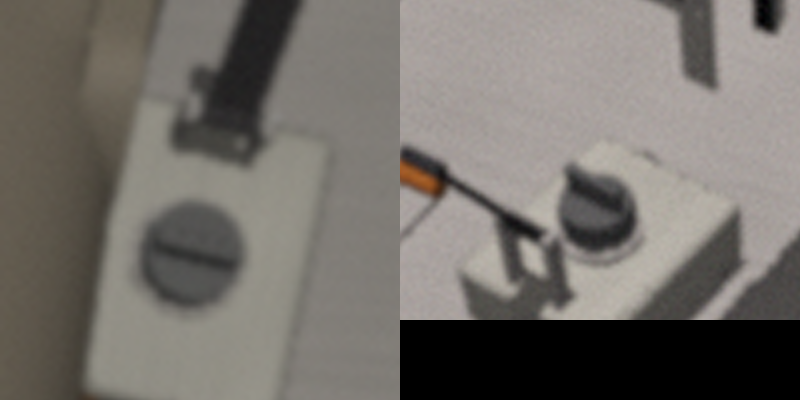

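The left panel (top view) shows the tab swung back past the hinge, with the hinge at (215,135), and the cap fully exposed at (193,255) with its wing dark and nearly crosswise. The scene panel agrees. I'll check the fingertip height against the depth map once more, then work out the move.

```bash
python3 - <<'E'
from h import *
d=np.load("pics/scene5.npz"); W,ok=d["W"],d["ok"]
m=ok&(abs(W[...,0]-544)<70)&(abs(W[...,1]+54)<45)&(W[...,2]>300)&(W[...,2]<390)
vs,us=np.where(m)
for u in np.unique(us):
    v=vs[us==u].max(); print(u,v,W[v,u],W[v-2,u])
# finger sections: inner/outer extents along tool x for z 350-380
a=np.array([.987,-.161]); q=W[m&(W[...,2]>350)]; s=(q[:,:2]-[544,-53.6])@a; t=(q[:,:2]-[544,-53.6])@[.161,.987]
print(np.sort(s).round()[::6]); print(t.min(),t.max())
to(515.5,-201.3,130,-10.2)
E
```

```text
230 116 [586.3 -69.3 359. ] [585.5 -69.3 364.6]
231 119 [585.8 -67.4 349.7] [586.7 -66.4 357.1]
232 119 [585.5 -64.7 350.4] [585.7 -64.2 357.2]
233 120 [588.4 -60.4 351.2] [586.7 -61.  356. ]
234 120 [588.2 -57.7 352. ] [587.4 -57.8 357.7]
235 121 [586.3 -56.1 347.9] [588.2 -54.7 356.3]
236 121 [587.6 -52.6 350.3] [587.9 -52.  357.1]
237 122 [585.  -51.4 345.4] [584.8 -51.2 351.8]
238 122 [580.6 -51.1 342. ] [579.8 -51.2 347.7]
248 106 [515.5 -55.8 342.1] [514.2 -56.3 347.4]
249 107 [513.2 -54.2 337.7] [512.9 -54.2 344. ]
250 107 [515.7 -50.  340.9] [515.3 -50.1 347.1]
251 107 [515.4 -47.3 341.7] [515.5 -47.1 348.3]
252 108 [517.3 -43.5 341.2] [518.1 -43.  348.4]
253 108 [516.  -41.3 341. ] [516.3 -41.  347.8]
254 108 [513.  -39.9 339.2] [513.8 -39.4 346.5]
255 105 [509.1 -38.9 346.4] [509.6 -38.6 353.3]
[-39. -37. -34. -33. -32. -31. -31. -30. -30. -30. -29. -29. -29. -29.
 -28. -28. -27.  33.  35.  37.  39.  41.  42.  42.  43.  43.  43.  43.
  43.  43.  43.  44.  44.  44.  44.  45.]
-9.771294990240293 10.155192780988726
row [-5.1, 150.2, 178.4, 0.0, 0.0, 1.2] az now -8.98
```

```bash
python3 -m handwheel '[[0,25,0,0,0,0],[-2,60,10,0,0,0],[-5,95,30,0,0,1],[-5,130,60,0,0,1],[-5,147,95,0,0,1],[-5,150,130,0,0,1],[-5,150,160,0,0,1],[-5,150,178,0,0,1],[-5,150,178,0,0,1]]' 40
python3 - <<'E'
from h import *
st(); to(515.5,-201,88,-10.2)
E
```

```text
time: 16.3
eef_pos: [514.2, -200.8, 128.4]
tool_rot: [[0.985, -0.174, -0.004], [-0.174, -0.985, -0.0], [-0.004, 0.001, -1.0]]
force: [0.8, 0.3, 0.5]
finger_gap: 40.4
t 16.3 pos [ 514.2 -200.8  128.4] F [0.8 0.3 0.5] M [-0.   0.2 -0. ] gap 40.395314761393415
[[0.985, -0.174, -0.004], [-0.174, -0.985, -0.0], [-0.004, 0.001, -1.0]]
q [-23.7  21.2  48.  112.5 -19.1  54.7  23.7]
row [1.5, -0.1, 40.4, 0.0, 0.2, 0.2] az now -10.0
```

```bash
python3 -m handwheel '[[0.5,0,12,0,0,0],[0.5,0,24,0,0,0],[0.5,0,33,0,0,0],[0.5,0,38,0,0,0],[0.5,0,40,0,0,0],[0.5,0,42,0,0,0],[0.5,0,42,0,0,0]]' && python3 -m handwheel '[[0,0,0,0,0,0],[0,0,0,0,0,0],[0,0,0,0,0,0],[0,0,0,0,0,0],[0,0,0,0,0,0],[0,0,0,0,0,0]]' 5 4
python3 - <<'E'
from h import *
p=optics.capture("scene"); save(p,"scene6.png",crop=(170,80,270,160),s=7); st()
E
```

```text
time: 17.0
eef_pos: [516.2, -201.2, 88.4]
tool_rot: [[0.985, -0.173, 0.0], [-0.173, -0.985, -0.0], [0.0, 0.0, -1.0]]
force: [-0.3, 0.1, 0.0]
finger_gap: 40.2
time: 17.6
eef_pos: [515.8, -201.1, 88.4]
tool_rot: [[0.985, -0.173, -0.001], [-0.173, -0.985, 0.0], [-0.001, -0.0, -1.0]]
force: [-3.6, 1.6, 4.4]
finger_gap: 10.0
t 17.65 pos [ 515.8 -201.1   88.4] F [-3.6  1.5  4.8] M [ 0.3  1.2 -0. ] gap 9.956432343292667
[[0.985, -0.174, -0.0], [-0.174, -0.985, 0.0], [-0.001, -0.0, -1.0]]
q [-21.2  24.4  45.6 114.3 -22.5  50.3  26.5]
```

View pics/scene6.png

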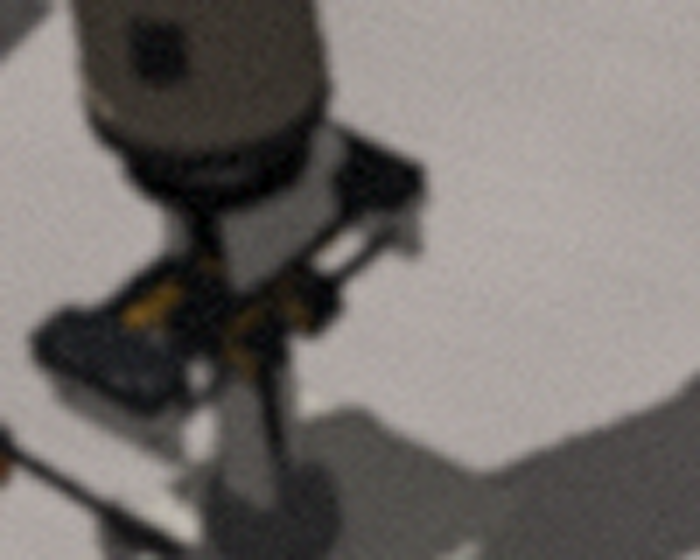

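The crop shows both fingers down on the wing at (265,470), clear of the tab. The gap of 10 mm confirms the grip. I'll take out the small side and vertical preloads before turning.

```bash
python3 -m handwheel '[[-0.5,0,-0.4,0,0,0],[-0.5,0,-0.7,0,0,0],[-0.5,0,-0.7,0,0,0]]' 5 8
python3 -c "
from h import *
st()"
```

```text
time: 17.95
eef_pos: [515.6, -201.1, 88.7]
tool_rot: [[0.985, -0.173, -0.0], [-0.173, -0.985, -0.0], [-0.0, 0.0, -1.0]]
force: [4.0, -1.4, -12.7]
finger_gap: 9.7
t 17.95 pos [ 515.6 -201.1   88.7] F [  4.   -1.4 -12.7] M [-0.4 -0.7 -0.1] gap 9.733621118661087
[[0.985, -0.173, -0.0], [-0.173, -0.985, -0.0], [-0.0, 0.0, -1.0]]
q [-21.3  24.3  45.6 114.4 -22.5  50.3  26.5]
```

```bash
python3 -m handwheel '[[0.25,0,0.45,0,0,0],[0.25,0,0.45,0,0,0]]'
python3 -c "
from h import *
st()"
python3 -m handwheel '[[0,0,0,0,0,-4],[0,0,0,0,0,-8],[0,0,0,0,0,-8]]'
python3 -c "
from h import *
st()"
```

```text
time: 18.15
eef_pos: [515.8, -201.1, 88.7]
tool_rot: [[0.985, -0.173, -0.0], [-0.173, -0.985, 0.0], [-0.0, -0.0, -1.0]]
force: [-0.7, 0.0, -4.0]
finger_gap: 9.9
t 18.15 pos [ 515.8 -201.1   88.7] F [-0.7  0.  -4. ] M [ 0.1  0.3 -0. ] gap 9.900766009274449
[[0.985, -0.173, -0.0], [-0.173, -0.985, 0.0], [-0.0, -0.0, -1.0]]
q [-21.3  24.4  45.6 114.3 -22.5  50.4  26.5]
time: 18.45
eef_pos: [515.8, -201.0, 88.7]
tool_rot: [[0.999, -0.034, -0.0], [-0.034, -0.999, 0.001], [-0.0, -0.0, -1.0]]
force: [-0.6, 1.5, -5.2]
finger_gap: 10.2
t 18.45 pos [ 515.8 -201.    88.7] F [-0.6  1.5 -5.2] M [ 0.2  0.3 -0.1] gap 10.190265448503816
[[0.999, -0.034, -0.0], [-0.034, -0.999, 0.001], [-0.0, -0.0, -1.0]]
q [-19.8  23.7  43.5 114.3 -21.2  50.1  33.2]
```

```bash
python3 -m handwheel '[[0,0,0,0,0,-5],[0,0,0,0,0,-10],[0,0,0,0,0,-10]]'
python3 -c "
from h import *
st()"
python3 -m handwheel '[[0,0,0,0,0,-5],[0,0,0,0,0,-10],[0,0,0,0,0,-10]]'
python3 -c "
from h import *
st()"
```

```text
time: 18.75
eef_pos: [515.8, -201.0, 88.7]
tool_rot: [[0.99, 0.139, -0.0], [0.139, -0.99, 0.001], [0.0, -0.001, -1.0]]
force: [-0.4, 1.1, -4.5]
finger_gap: 9.8
t 18.75 pos [ 515.8 -201.    88.7] F [-0.4  1.1 -4.5] M [ 0.4  0.2 -0.1] gap 9.821681041716047
[[0.99, 0.139, -0.0], [0.139, -0.99, 0.001], [0.0, -0.001, -1.0]]
q [-17.9  23.   40.9 114.2 -19.6  49.7  41.6]
time: 19.05
eef_pos: [515.8, -201.0, 88.7]
tool_rot: [[0.952, 0.307, -0.0], [0.307, -0.952, 0.001], [0.0, -0.001, -1.0]]
force: [-0.8, 1.9, -3.6]
finger_gap: 10.5
t 19.05 pos [ 515.8 -201.    88.7] F [-0.8  1.9 -3.6] M [ 0.5  0.4 -0.1] gap 10.460344206518023
[[0.952, 0.307, -0.0], [0.307, -0.952, 0.001], [0.0, -0.001, -1.0]]
q [-16.1  22.3  38.4 114.1 -18.1  49.5  50.1]
```

Turned 28° with small forces. Next come 3° steps, each checked for the vertical force jump or rising torque before the next goes ahead.

```bash
cat > chk.py <<'E'
import sys; from h import *
s=monitor.observe(); F=np.array(s["force"]); M=np.array(s["moment"]); R=np.array(s["tool_rot"])
print("   az",np.degrees(np.arctan2(R[1,0],R[0,0])).round(1),"F",F,"M",M.round(2),"gap",round(s["finger_gap"],1))
sys.exit(int(F[2]>0 or F[2]<-11 or abs(M[2])>0.35 or np.hypot(F[0],F[1])>8))
E
S='python3 chk.py'
python3 -m handwheel '[[0,0,0,0,0,-3],[0,0,0,0,0,-3]]' >/dev/null && $S && python3 -m handwheel '[[0,0,0,0,0,-3],[0,0,0,0,0,-3]]' >/dev/null && $S && python3 -m handwheel '[[0,0,0,0,0,-3],[0,0,0,0,0,-3]]' >/dev/null && $S && python3 -m handwheel '[[0,0,0,0,0,-3],[0,0,0,0,0,-3]]' >/dev/null && $S && python3 -m handwheel '[[0,0,0,0,0,-3],[0,0,0,0,0,-3]]' >/dev/null && $S && python3 -m handwheel '[[0,0,0,0,0,-3],[0,0,0,0,0,-3]]' >/dev/null && $S
```

```text
az 20.8 F [-1.4  2.8 -2.1] M [ 0.5  0.4 -0.2] gap 10.0
   az 23.8 F [-1.2  3.  -2.1] M [ 0.6  0.4 -0.1] gap 9.9
   az 26.8 F [-1.6  3.5 -1.4] M [ 0.6  0.4 -0.2] gap 9.9
   az 29.9 F [-2.3  2.4 -1.1] M [ 0.8  0.5 -0.1] gap 9.7
   az 32.9 F [-2.   3.6 -0.3] M [ 0.8  0.5 -0.1] gap 10.1
   az 35.9 F [-1.9  3.8  0. ] M [ 0.9  0.5 -0.1] gap 10.1
```

```bash
sed -i 's/F\[2\]>0 /F[2]>1.5 /' chk.py; S='python3 chk.py'
python3 -m handwheel '[[0,-0.6,-0.15,0,0,0],[0,-0.6,-0.15,0,0,0]]' >/dev/null && $S && python3 -m handwheel '[[0,0,0,0,0,-3],[0,0,0,0,0,-3]]' >/dev/null && $S && python3 -m handwheel '[[0,0,0,0,0,-3],[0,0,0,0,0,-3]]' >/dev/null && $S && python3 -m handwheel '[[0,0,0,0,0,-3],[0,0,0,0,0,-3]]' >/dev/null && $S && python3 -m handwheel '[[0,0,0,0,0,-3],[0,0,0,0,0,-3]]' >/dev/null && $S
```

```text
az 35.9 F [-0.   0.4 -1.9] M [ 0.2 -0.  -0.1] gap 10.1
   az 39.0 F [0.2 2.2 0.5] M [ 0.5 -0.1 -0.1] gap 10.1
   az 42.0 F [-1.4  3.   2. ] M [ 0.6 -0.1  0. ] gap 10.3
```

```bash
S='python3 chk.py'
python3 -m handwheel '[[0,0,0,0,0,0],[0,0,0,0,0,0]]' >/dev/null ; $S ; python3 -m handwheel '[[0,0,-0.25,0,0,0],[0,0,-0.25,0,0,0]]' >/dev/null ; $S;  python3 -c "
from h import *
st()"
```

```text
az 41.9 F [1.8 1.5 1.8] M [ 0.5 -0.1 -0. ] gap 10.0
   az 42.0 F [1.6 1.8 1.1] M [ 0.4 -0.4 -0. ] gap 9.6
t 21.25 pos [ 515.7 -200.7   89.1] F [1.6 1.8 1.1] M [ 0.4 -0.4 -0. ] gap 9.61312861777037
[[0.743, 0.669, 0.0], [0.669, -0.743, -0.0], [0.0, 0.0, -1.0]]
q [-11.7  21.1  32.5 113.9 -14.8  49.1  70.9]
```

```bash
S='python3 chk.py'
python3 -m handwheel '[[0,0,-0.3,0,0,0],[0,0,-0.3,0,0,0]]' >/dev/null ; $S ; python3 -m handwheel '[[0,0,0,0,0,0],[0,0,0,0,0,0]]' >/dev/null ; $S; python3 -m handwheel '[[0,0,-0.2,0,0,0],[0,0,-0.2,0,0,0]]' >/dev/null ; $S;  python3 -c "
from h import *
st()"
```

```text
az 42.0 F [2.7 2.3 0.7] M [ 0.4 -0.6  0. ] gap 9.9
   az 42.0 F [3.2 1.  0.2] M [ 0.3 -0.8 -0. ] gap 10.2
   az 42.0 F [ 2.8  1.4 -0.6] M [ 0.3 -0.8 -0. ] gap 10.1
t 21.85 pos [ 515.6 -200.7   89.6] F [ 2.8  1.4 -0.6] M [ 0.3 -0.8 -0. ] gap 10.125594369880593
[[0.743, 0.669, 0.0], [0.669, -0.743, -0.0], [0.0, 0.0, -1.0]]
q [-11.7  21.   32.6 113.9 -14.8  49.1  70.9]
```

```bash
S='python3 chk.py'
python3 -m handwheel '[[0,0,0,0,0,-2],[0,0,0,0,0,-2]]' >/dev/null ; $S ; python3 -m handwheel '[[0,0,-0.4,0,0,0],[0,0,-0.4,0,0,0]]' >/dev/null ; $S; python3 -m handwheel '[[0,0,-0.4,0,0,0],[0,0,-0.4,0,0,0]]' >/dev/null ; $S;  python3 -c "
from h import *
st()"
```

```text
az 44.0 F [0.8 0.4 4. ] M [ 0.3 -0.3  0.1] gap 10.0
   az 44.0 F [1.2 0.8 3.5] M [ 0.1 -0.2  0. ] gap 10.0
   az 44.0 F [-0.2 -0.2  4.3] M [-0.1 -0.1  0. ] gap 9.8
t 22.45 pos [ 515.5 -200.8   90.4] F [-0.2 -0.2  4.3] M [-0.  -0.1  0. ] gap 9.78036958061815
[[0.719, 0.695, -0.0], [0.695, -0.719, -0.0], [-0.0, 0.0, -1.0]]
q [-11.4  20.9  32.1 113.8 -14.5  49.2  72.6]
```

Clearly free at about 54°: Fz holds at +4 N while raising and side forces are zero. I'll lift straight up with a firmer grip.

```bash
S='python3 chk.py'
python3 -m handwheel '[[0,0,0,0,0,0],[0,0,-1,0,0,0],[0,0,-2,0,0,0],[0,0,-2,0,0,0]]' 5 15 >/dev/null ; $S && python3 -m handwheel '[[0,0,-2,0,0,0],[0,0,-4,0,0,0],[0,0,-4,0,0,0]]' >/dev/null ; $S && python3 -m handwheel '[[0,0,-3,0,0,0],[0,0,-6,0,0,0],[0,0,-10,0,0,0],[0,0,-15,0,0,0],[0,0,-20,0,0,0],[0,0,-30,0,0,0],[0,0,-50,0,0,0],[0,0,-75,0,0,0],[0,0,-100,0,0,0],[0,0,-120,0,0,0],[0,0,-130,0,0,0],[0,0,-130,0,0,0]]' ; $S
python3 - <<'E'
from h import *
s=st(); to(505,170,220,44)
p=optics.capture("top"); W,ok=cloud(p)
o=optics.outline_of(p,"pan")[:1]
if o:
    m=o[0]["mask"]&ok&(abs(W[...,2]-8)<16); r=cv2.minAreaRect(W[m][:,:2].astype(np.float32)); print("pan",o[0]["p"],m.sum(),np.array(r[0]),np.array(r[1]),r[2]); 
    f=m&(abs(W[...,0]-505)<40)&(abs(W[...,1]-170)<30); print("floor z",np.median(W[f][:,2]))
p=optics.capture("scene"); W,ok=cloud(p); f=ok&(abs(W[...,0]-505)<40)&(abs(W[...,1]-170)<30); print("floor z",np.median(W[f][:,2]))
save(p,"scene7.png",crop=(160,50,290,160),s=5)
o=optics.outline_of(p,"cap")[:1]
if o: m=o[0]["mask"]&ok; print("cap",o[0]["p"],m.sum(),np.median(W[m],0),np.percentile(W[m],5,axis=0),np.percentile(W[m],95,axis=0))
E
```

```text
az 44.0 F [ 0.6 -1.   2.3] M [-0.2  0.1 -0. ] gap 10.2
   az 44.0 F [ 0.6 -1.   2.3] M [-0.2  0.1 -0. ] gap 10.2
   az 44.0 F [ 0.6 -1.   2.3] M [-0.2  0.1 -0. ] gap 10.2
t 22.85 pos [ 515.2 -200.7   92.2] F [ 0.6 -1.   2.3] M [-0.2  0.1 -0. ] gap 10.215071224659292
[[0.719, 0.695, -0.001], [0.695, -0.719, -0.0], [-0.0, -0.0, -1.0]]
q [-11.5  20.7  32.2 113.8 -14.3  49.4  72.5]
row [250.2, -273.7, -127.8, -0.0, 0.0, 0.0] az now 44.01
pan 0.88 5011 [540.6 196.1] [276.8 206.4] 10.536322593688965
floor z 4.5129254948802275
floor z 3.106335301735342
cap 0.49 263 [ 531.  -188.5  119. ] [ 504.3 -216.8   96.7] [ 545.9 -172.8  139.1]
```

View pics/scene7.png

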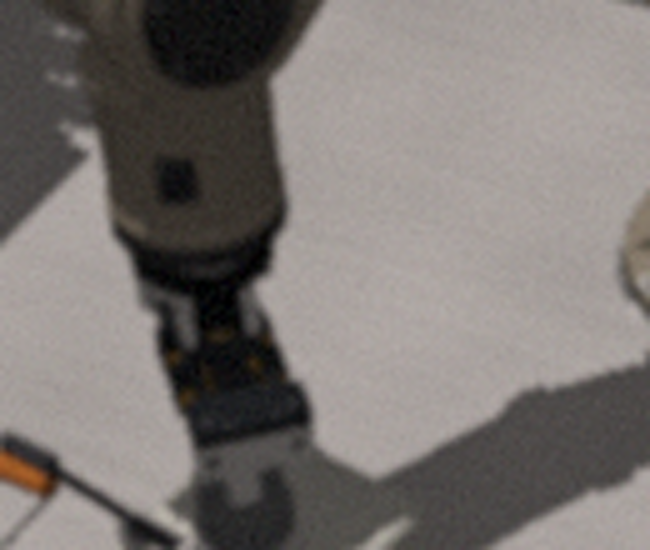

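The crop shows the wing held between the fingers and the cap still low on the neck. My guard stopped the chain because the seal's push reads positive. Continuing the lift in stages.

```bash
sed -i 's/F\[2\]>1.5 /F[2]>8 /' chk.py; S='python3 chk.py'
python3 -m handwheel '[[0,0,-2,0,0,0],[0,0,-4,0,0,0],[0,0,-4,0,0,0]]' >/dev/null ; $S && python3 -m handwheel '[[0,0,-3,0,0,0],[0,0,-6,0,0,0],[0,0,-6,0,0,0]]' > /dev/null; $S && python3 -m handwheel '[[0,0,-3,0,0,0],[0,0,-8,0,0,0],[0,0,-15,0,0,0],[0,0,-25,0,0,0],[0,0,-40,0,0,0],[0,0,-60,0,0,0],[0,0,-80,0,0,0],[0,0,-100,0,0,0],[0,0,-118,0,0,0],[0,0,-118,0,0,0]]' >/dev/null; $S
python3 - <<'E'
from h import *
s=st(); to(505,170,220,44)
p=optics.capture("scene"); W,ok=cloud(p)
save(p,"scene8.png",crop=(150,40,280,150),s=5)
P=np.array(s["eef_pos"]); m=ok&(np.hypot(W[...,0]-P[0],W[...,1]-P[1])<36)&(W[...,2]>P[2]-25)&(W[...,2]<P[2]+60)
print("lowest near cap",np.percentile(W[m][:,2],[0,2,10,50])) 
E
```

```text
az 44.0 F [-1.2 -0.5 -0.5] M [-0.   0.2  0.1] gap 9.8
   az 44.0 F [-0.1  0.2 -1.4] M [-0. -0. -0.] gap 9.8
   az 44.0 F [ 0.2  0.5 -1.1] M [-0.  -0.1  0. ] gap 9.5
t 24.65 pos [ 516.7 -201.2  223.2] F [ 0.2  0.5 -1.1] M [-0. -0.  0.] gap 9.50515057314369
[[0.719, 0.695, 0.004], [0.695, -0.719, -0.0], [0.003, 0.003, -1.0]]
q [-15.5  11.6  35.3 106.1  -7.5  64.3  66.5]
row [249.4, -275.1, 3.0, 0.2, -0.2, 0.0] az now 44.0
lowest near cap [225.6 228.7 234.3 250.9]
```

View pics/scene8.png

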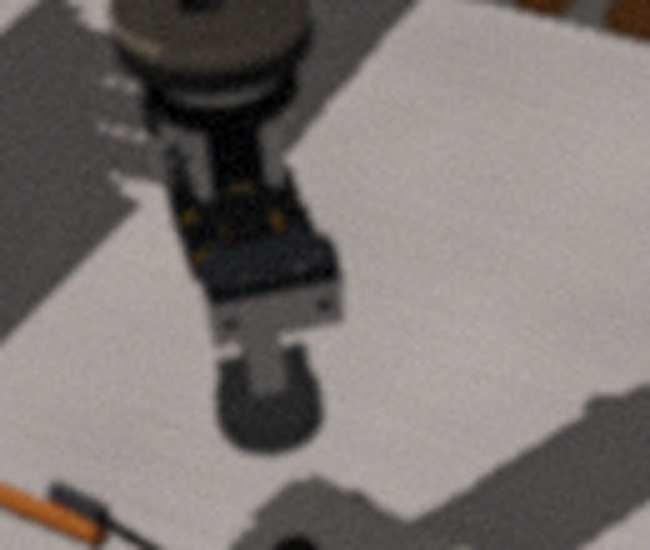

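The crop shows the cap held level in the fingers at (270,400), well clear of the neck. Its underside is at about reported TCP z + 3. Carrying it over to the pan.

```bash
python3 -m handwheel '[[10,-11,0,0,0,0],[28,-31,0,0,0,0],[52,-57,0,0,0,0],[78,-86,0,0,0,0],[104,-115,0,0,0,0],[130,-143,0,0,0,0],[156,-172,0,0,0,0],[182,-201,0,0,0,0],[208,-229,0,0,0,0],[232,-256,0,0,0,0],[247,-272,0,0,0,0],[253,-279,0,0,0,0]]' && python3 -m handwheel '[[0,0,15,0,0,0],[0,0,40,0,0,0],[0,0,70,0,0,0],[0,0,100,0,0,0],[0,0,130,0,0,0],[0,0,160,0,0,0],[0,0,185,0,0,0],[0,0,200,0,0,0],[0,0,207,0,0,0],[0,0,207,0,0,0]]'
python3 -c "
from h import *
st()"
```

```text
time: 25.9
eef_pos: [502.8, 177.9, 219.3]
tool_rot: [[0.717, 0.697, -0.001], [0.697, -0.717, -0.001], [-0.001, -0.001, -1.0]]
force: [0.6, -0.1, -1.9]
finger_gap: 9.7
time: 26.9
eef_pos: [503.1, 174.7, 12.6]
tool_rot: [[0.72, 0.694, -0.001], [0.694, -0.72, -0.001], [-0.002, -0.0, -1.0]]
force: [-0.7, 0.3, -1.4]
finger_gap: 10.0
t 26.9 pos [503.1 174.7  12.6] F [-0.7  0.3 -1.4] M [-0.  0. -0.] gap 9.951201263030974
[[0.72, 0.694, -0.001], [0.694, -0.72, -0.001], [-0.002, -0.0, -1.0]]
q [-39.7  24.2  16.7 118.6 -10.8  38.7  28. ]
```

```bash
sed -i 's/F\[2\]>8 /F[2]>1.2 /' chk.py; S='python3 chk.py'; 
python3 -m handwheel '[[0,0,3,0,0,0],[0,0,6,0,0,0],[0,0,7,0,0,0],[0,0,7,0,0,0]]' >/dev/null; $S && python3 -m handwheel '[[0,0,1,0,0,0],[0,0,1,0,0,0]]' >/dev/null; $S && python3 -m handwheel '[[0,0,1,0,0,0],[0,0,1,0,0,0]]' >/dev/null; $S && python3 -m handwheel '[[0,0,1,0,0,0],[0,0,1,0,0,0]]' >/dev/null; $S && python3 -m handwheel '[[0,0,1,0,0,0],[0,0,1,0,0,0]]' >/dev/null; $S && python3 -m handwheel '[[0,0,1,0,0,0],[0,0,1,0,0,0]]' >/dev/null; $S && python3 -m handwheel '[[0,0,1,0,0,0],[0,0,1,0,0,0]]' >/dev/null; $S
python3 -c "
from h import *
st()"
```

```text
az 44.0 F [-0.1 -0.2 -1.3] M [-0.  -0.  -0.1] gap 10.1
   az 44.0 F [-0.7 -0.  -0.9] M [ 0. -0.  0.] gap 10.2
   az 44.0 F [ 0.4 -0.  -0.7] M [-0.1  0.   0. ] gap 9.5
   az 44.0 F [-0.6 -0.7 -1.5] M [-0.1  0.1 -0.1] gap 9.5
   az 44.0 F [ 0.  -0.6 -1.4] M [-0.1  0.   0. ] gap 10.1
   az 44.0 F [ 0.7 -0.6 -2.6] M [-0.  0. -0.] gap 9.5
   az 44.0 F [-0.3  0.8  0.1] M [-0.1 -0.  -0. ] gap 9.9
t 28.5 pos [503.6 175.7   0.3] F [-0.3  0.8  0.1] M [-0.1 -0.  -0. ] gap 9.909869835674634
[[0.719, 0.695, -0.0], [0.695, -0.719, -0.0], [-0.0, 0.0, -1.0]]
q [-39.3  25.3  16.2 118.9 -11.4  37.2  28.5]
```

```bash
S='python3 chk.py'; 
python3 -m handwheel '[[0,0,0,0,0,0],[0,0,0,0,0,0]]' >/dev/null; $S && python3 -m handwheel '[[0,0,0.5,0,0,0],[0,0,0.5,0,0,0]]' >/dev/null; $S && python3 -m handwheel '[[0,0,0.5,0,0,0],[0,0,0.5,0,0,0]]' >/dev/null; $S && python3 -m handwheel '[[0,0,0.5,0,0,0],[0,0,0.5,0,0,0]]' >/dev/null; $S && python3 -m handwheel '[[0,0,0.5,0,0,0],[0,0,0.5,0,0,0]]' >/dev/null; $S && python3 -m handwheel '[[0,0,0.5,0,0,0],[0,0,0.5,0,0,0]]' >/dev/null; $S && python3 -m handwheel '[[0,0,0.5,0,0,0],[0,0,0.5,0,0,0]]' >/dev/null; $S
python3 -c "
from h import *
st()"
```

```text
az 44.0 F [ 0.4 -0.  -1.1] M [-0.  0. -0.] gap 10.0
   az 44.0 F [-2.8 -1.   7.7] M [-0.4  0.7  0. ] gap 10.1
   az 44.0 F [-2.8 -1.   7.7] M [-0.4  0.7  0. ] gap 10.1
   az 44.0 F [-2.8 -1.   7.7] M [-0.4  0.7  0. ] gap 10.1
   az 44.0 F [-2.8 -1.   7.7] M [-0.4  0.7  0. ] gap 10.1
   az 44.0 F [-2.8 -1.   7.7] M [-0.4  0.7  0. ] gap 10.1
   az 44.0 F [-2.8 -1.   7.7] M [-0.4  0.7  0. ] gap 10.1
t 28.9 pos [503.6 175.8   0.2] F [-2.8 -1.   7.7] M [-0.4  0.7  0. ] gap 10.126296334825863
[[0.719, 0.695, -0.0], [0.695, -0.719, 0.0], [0.0, -0.0, -1.0]]
q [-39.3  25.3  16.2 118.9 -11.4  37.2  28.5]
```

Contact is at 7.7 N, so the cap rests on the pan floor. I'll ease off slightly, open the fingers a little, and rise straight up.

```bash
python3 -m handwheel '[[0,0,-0.2,0,0,0],[0,0,-0.2,0,0,0],[0,0,-0.2,0,0,0],[0,0,-0.2,0,0,0],[0,0,-0.2,0,0,0]]' 30 && python3 -m handwheel '[[0,0,-5,0,0,0],[0,0,-15,0,0,0],[0,0,-35,0,0,0],[0,0,-65,0,0,0],[0,0,-100,0,0,0],[0,0,-140,0,0,0],[0,0,-180,0,0,0],[0,0,-210,0,0,0],[0,0,-220,0,0,0]]' >/dev/null && python3 -m handwheel '[[-15,-15,0,0,0,0],[-40,-40,0,0,0,0],[-65,-65,0,0,0,0],[-90,-90,0,0,0,0],[-115,-115,0,0,0,0],[-130,-130,0,0,0,0],[-130,-130,0,0,0,0]]'
python3 - <<'E'
from h import *
st()
for c in ("scene","top"):
    p=optics.capture(c); W,ok=cloud(p); save(p,c+"9.png",s=1.5)
    for n in ("cap","tab","cutter","brush","bowl","jar","can"):
        print(c,n,[(round(a["p"],2),world(p,a["location"])) for a in optics.spot_in(p,n)[:1]])
    m=ok&(np.hypot(W[...,0]-503,W[...,1]-175)<45)&(W[...,2]>15); q=W[m]; print("cap z pct",m.sum(),np.percentile(q[:,2],[5,25,50,75,95]) if m.sum() else "", q.mean(0))
    w=m&(W[...,2]>42); 
    if w.sum()>5: print("wing",cv2.minAreaRect(W[w][:,:2].astype(np.float32)),np.median(W[w][:,2]))
    m=ok&(W[...,2]>165)&(W[...,0]>560)&(W[...,0]<720)&(W[...,1]>-270)&(W[...,1]<-160); print("tab pts",m.sum(),W[m].min(0),W[m].max(0))
E
```

```text
time: 29.4
eef_pos: [503.6, 175.8, -0.0]
tool_rot: [[0.719, 0.695, -0.0], [0.695, -0.719, -0.0], [-0.0, -0.0, -1.0]]
force: [0.0, 0.3, 0.2]
finger_gap: 29.9
time: 31.0
eef_pos: [317.6, 178.7, 220.2]
tool_rot: [[0.718, 0.696, -0.0], [0.696, -0.718, 0.001], [0.0, -0.0, -1.0]]
force: [0.1, 0.3, 0.6]
finger_gap: 30.0
t 31.0 pos [317.6 178.7 220.2] F [0.1 0.3 0.6] M [-0.1  0.   0. ] gap 29.962377650383605
[[0.718, 0.696, -0.0], [0.696, -0.718, 0.001], [0.0, -0.0, -1.0]]
q [-52.5 -10.   11.4 125.3   2.1  64.4   2. ]
scene cap [(0.63, array([516.8, 178. ,  23.8]))]
scene tab [(0.67, array([ 643.5, -208.3,  240.9]))]
scene cutter [(0.56, array([621.9, 263.3,  25.4]))]
scene brush [(0.76, array([512. ,  -8.1,  15.1]))]
scene bowl [(0.83, array([743.5, -14.5,  26.5]))]
scene jar [(0.63, array([ 766.7, -167.1,   80.9]))]
scene can [(0.7, array([775.1, 187.9, 112.2]))]
cap z pct 301 [18.9 26.4 28.5 42.1 53. ] [512.5 176.5  33.4]
wing ((505.5404968261719, 173.97171020507812), (12.229917526245117, 50.86825942993164), 41.1633186340332) 51.09035450095348
tab pts 118 [ 598.7 -243.   165.8] [ 673.3 -198.7  289.2]
top cap [(0.87, array([501.4, 169.8,  28. ]))]
top tab [(0.88, array([ 628.3, -219.9,  222.5]))]
top cutter [(0.67, array([617.3, 263.7,  30.3]))]
top brush [(0.71, array([491. ,  -5.2,  18.5]))]
top bowl [(0.84, array([766.2,  -4.6,  25.6]))]
top jar [(0.82, array([ 741.8, -178.6,  109.6]))]
top can [(0.83, array([739.1, 176.8, 122.7]))]
cap z pct 297 [22.6 26.8 29.5 36.7 57.2] [502.9 174.6  34. ]
wing ((503.7369384765625, 175.26731872558594), (10.293339729309082, 51.08497619628906), 44.642452239990234) 53.88880287886806
tab pts 423 [ 590.9 -241.8  165.2] [ 671.3 -197.4  291.1]
```

View pics/scene9.png

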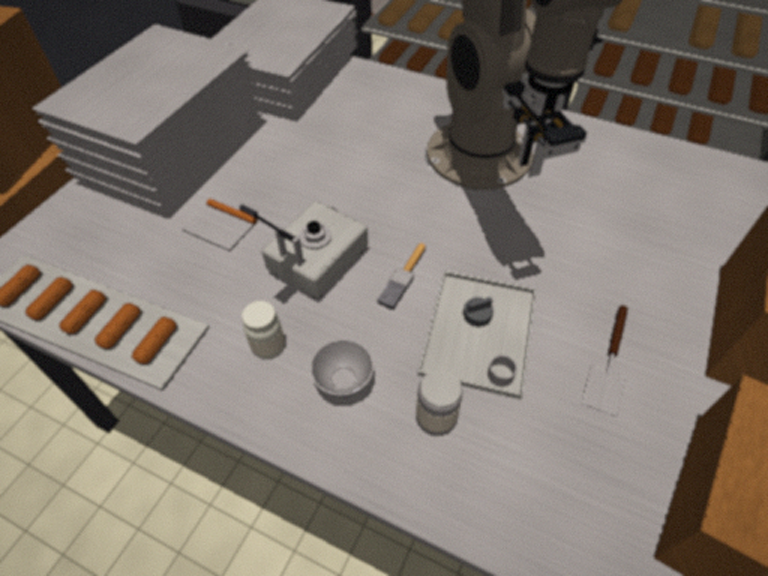

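The picture shows the cap flat, wing up, in the pan at (478,309). The neck is open at (314,232), the tab leans back at (270,220), the bystanders are unmoved, and the arm is clear.

```bash
python3 -m handwheel '[[0,0,0,0,0,0],[0,0,0,0,0,0],[0,0,0,0,0,0]]' && python3 -c "
from station import env
print(env.sign_off())"
```

```text
time: 32.1
eef_pos: [319.8, 179.0, 220.0]
tool_rot: [[0.719, 0.695, -0.0], [0.695, -0.719, 0.0], [-0.0, -0.0, -1.0]]
force: [0.1, -0.3, 0.6]
finger_gap: 29.9
the job is handed in; nothing more can be done
None
```

The oiler is open for refilling and the cap is in the sheet pan; I handed the job in at about 32 s of the 72 s allowed.

- **Tab:** I pinched the bar and swung it back to about 2.1 rad. It stayed there in the last pictures, past upright and leaning away from the robot.
- **Cap:** I turned it anticlockwise in small steps, checking the force after each. It came free at about 52–54°, shown by a steady lift of about 4 N on the gripper and no side force. The largest load I read on it was about 13 N upward, just after gripping, before I corrected the height. The seal's own 6 N would put about 19 N on the lugs, against the 30 N limit. Readings came only at the end of each move, so I cannot rule out a brief peak in between.
- **Placing:** I lifted the cap straight off and lowered it until it touched the pan floor with 7.7 N. I eased off and opened the fingers before backing away.

**Last checks:**
- The cap lies flat, wing up, at about (503, 175) mm; the wing top measured about 54 mm, as expected on the pan floor.
- The cutter, brush, bowl, jar and can read where they started, within the networks' accuracy. I checked the spatula and scraper only by eye in the final picture.
- The robot was clear, with wrist force near zero.

**What disagreed:** The fingertips sit about 42 mm higher than the reported TCP pose implies. Because of this, my first attempt to pinch the tab closed on air above the bar, without touching anything. I measured the offset from the depth pictures and used it for the rest of the job.

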